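# Turn the coach's tactics board over onto the desk riser

### The arm

A 7-joint arm with a two-finger parallel gripper is mounted at the origin on the work surface. World frame = base frame: x ahead of the robot, y to its left, z up, the work surface at z = 0. Lengths are in mm, angles in rad, forces in N, time in s.
With the tool pointing down it reaches from about 425 to 825 mm from the base axis. Payload 3.6 kg.
Tool frame: the origin (TCP) lies on the centre line of the jaws, within the pads' length; the fingertips stand 17 mm ahead of it and the grasp point (between the pads) lies 2 mm behind it; z points along the fingers, y is the line along which they close (so a half turn about z gives the same grasp; the last joint's range is limited). The gripper opens to 93 mm and grips with 3 to 60 N. Pads are 15 mm wide; open, the fingers measure 128 mm over their backs; the gripper's body (75 mm by 188 mm) begins 65 mm behind the grasp point.
Start: joints at [-1.256, 0.615, -0.013, 1.423, 0.008, 1.103, -0.04], TCP at [217.223, 612.599, 235.64] pointing down, gripper open.
Joint ranges: [-3.12, 3.12], [-0.3, 2.06], [-1.34, 1.32], [0.26, 2.42], [-1.36, 4.5], [0.01, 1.98], [-2.84, 2.84]. Speed limits (rad/s): [2.79, 2.79, 3.14, 3.14, 3.14, 3.14, 3.14].

### API

Orientations are given as a unit quaternion [x, y, z, w].
In Python, from workcell import status, imaging, manip gives the robot as it stands. The module is installed in compiled form; this text tells all that it offers.
- The arm moves only by the shell command python3 -m jog 'ROWS' [FORCE]. ROWS is a JSON object of lists of equal length, an entry for each row: "gripper": the gripper's target within -1 to 1 (shut at 1, half-way at 0, fully open at -1); "translation": the shift along the tool's x, y, z in mm, a list of three; "twist": the turn, a rotation vector about the tool's x, y, z in degrees, a list of three. A call has 1 to 20 rows; each row is the pose to reach, as a shift and turn from the pose commanded when the call began, along the tool's axes at that moment; what a row does not reach only later rows make up. A row lasts 1/10 s, in which the tool goes at most 50 mm and 8.59 degrees, less where a joint would pass 70% of its speed; a pose out of reach is approached as far as the arm can. A call with a gripper value outside its range is refused whole. The fingers move at their own pace and stop on an object; FORCE is the grip in N (left out, the last holds). Time passes only in rows, so rows that repeat a pose let the fingers close. It gives the time, the measured TCP pose, the force, the opening and the grip force at its end, in the units of the state.
- status.sense(): the state, without advancing time (a new reading comes with each control period).
- imaging.read_camera(name): name is "scene" or "top"; returns (picture, depth): 420x560x3 uint8, red, green, blue; 420x560 float32, mm along the optical axis (not along the pixel's ray), 0 where there is no reading.
- imaging.calibration(name): a dict with "camera_matrix" (3x3 intrinsics, pixels), "position" and "rotation" of the camera in the world. Camera axes: x right, y down, z forward; pixel columns grow to the right and rows downward; lengths in mm; the calibration is good to about 2 mm. A picture is of the moment at which its call begins. calibration takes no time and is no camera call.
- manip.sign_off(): hands the job in; it is judged then, once.
The state is a dict: "time_s": time; "joint_pos": joint angles; "joint_vel": joint speeds; "joint_efforts": joint torques, N m; "eef_pos": TCP position; "eef_rot": TCP orientation; "ft_force": force on the tool from outside, world axes, zero at the start; "ft_torque": the same for the moment, N m; "gripper_width": opening from 0.0 (shut) to 1.0 (fully open); "grip_force": force on a finger pad.
Only numpy, scipy, OpenCV 4.12 (cv2) and the standard library are available. Lean on these libraries where they do the work, as an engineer would, in place of code of your own. Each camera call takes 0.05 s, during which the arm holds its last target. There are 200 camera calls.

### The job

The coach's tactics board is lying court side down on the desk. Slide it up against the front of the wooden riser, tip it up on edge and over so that it lands court side up on top, then push it fully home, square against the riser's back rail and lying flat. Never lean hard on the board (keep well under 25 N), and leave everything else on the desk where it stands.

Things in the scene. Friction and masses are not known exactly. Their poses are not given: they have to be found in the camera images.
- board_mid (a point): Centre, half-way through the thickness, of the tactics board: rigid slab 150 (its x) by 210 (y) by 10 mm (z), 0.22 to 0.36 kg, black rubber rim rounded to 5 mm radius that fingertips grip well, plain white back, green badminton court below. z points out of the white back: up at the start, down when done. At the start x points to the riser, up to 0.3 rad askew. Too wide to grip; lies flat.
- riser_lip (a point): Middle of the top front edge of the low wooden desk riser, a solid platform 400 long (its y), 190 deep (x) and 28 mm high, fixed to the desk. x points level from the front face into the riser, away from the board; z up. The front face is upright and flat down to the desk. A board tipped over it comes to rest overhanging this edge by 30 to 65 mm. Friction about 0.6.
- rail_mid (a point): Middle of the foot of the front face of the rail, 18 mm high, that runs along the whole back of the riser's top, 182 mm behind the front edge. Axes as riser_lip. A board lying home against it, court up, has its centre 75 mm in front of this face and 5 mm above the riser's top.
- eraser_mid (a point): Middle of a blue board eraser 104 x 44 x 30 mm lying on top of the riser near one end (about 168 mm from the riser's middle, on its -y side). Leave alone.
- shuttle_a_mid (a point): Half-way up a shuttlecock standing on its feathers, 66 mm across, 88 mm high. Leave alone.
- shuttle_b_mid (a point): Half-way up a second such shuttlecock. Leave alone.
- cup_mid (a point): Half-way up an empty red drinking cup, 76 mm across, 85 mm high. Leave alone.
- mic_mid (a point): Middle of a hand microphone, 200 mm long, 44 mm across at the head, lying along its x. Leave alone.
- markers_mid (a point): Middle of a clipped pair of marker pens, 140 x 24 x 13 mm, lying along its x. Leave alone.

How it is judged (in metres and radians):
On the way, in this order (a step that is already met when the one before it is completed fails the run):
1. the board's far long edge lies against the riser's front (x of board_mid in the frame of riser_lip above -0.085 m and angle between board_mid's own z axis and vertical below 0.2 rad and angle between the x axis of board_mid and the x axis of riser_lip, either way round below 0.15 rad).
2. the board stands on edge against the riser's front (angle between board_mid's own z axis and vertical between 1.25 and 1.9 rad and x of board_mid in the frame of riser_lip between -0.035 and 0.02 m and height (world z) of board_mid below 0.1 m).
At the end, for the whole second after the job is handed in: The board lies flat on the riser, court side up (within 3 degrees), home against the back rail (centre 102 to 112 mm behind the riser's front edge) and square to it within 3 degrees, at rest and released (angle between board_mid's own z axis and vertical above 3.09 rad and x of board_mid in the frame of riser_lip between 0.102 and 0.112 m and z of board_mid in the frame of riser_lip between 0.002 and 0.008 m and angle between the x axis of board_mid and the x axis of riser_lip, either way round below 0.05 rad and linear speed of board below 0.01 m/s); the robot touches nothing.
It fails at once if the board is leaned on with more than 25 N (contact force between the fingers and board above 25 N).
It fails at once if the eraser is shoved by more than 20 mm (distance of eraser_mid from where it was at the start of the episode above 0.02 m).
It fails at once if a shuttlecock, the cup, the microphone or the pens are shoved by more than 20 mm (distance of any of shuttle_a_mid, shuttle_b_mid, cup_mid, mic_mid, markers_mid from where it was at the start of the episode above 0.02 m).
It also fails if it takes over 69 s, if anything falls off the work surface, if the arm or the gripper's body presses on something with over 40 N, if the wrist force passes 120 N, or if a joint passes its speed limit or range.

## Working session

There is one attempt and no reset: what is moved stays moved. The work goes in short steps, Python scripts to look and compute and a shell command to move; the robot and the scene stay as the last step left them, time stands still between calls to the robot, and variables do not carry over. Pictures are saved under pics/ and viewed, at most 10 in all, crops included, and the job is handed in when it is done.

```bash
mkdir -p pics; cat > h.py <<'E'
import numpy as np, cv2
from scipy.spatial.transform import Rotation as R
from workcell import status, imaging, manip
def shot(name,fn=None):
    p,d=imaging.read_camera(name)
    if fn: cv2.imwrite('pics/'+fn,p[:,:,::-1])
    return p,d
def cal(name):
    c=imaging.calibration(name); Rm=np.array(c['rotation'],float)
    if Rm.shape!=(3,3): Rm=R.from_quat(Rm).as_matrix()
    return np.array(c['camera_matrix'],float),np.array(c['position'],float),Rm
def onplane(name,uv,z):
    K,t,Rm=cal(name); uv=np.atleast_2d(np.array(uv,float))
    r=(Rm@np.linalg.inv(K)@np.c_[uv,np.ones(len(uv))].T).T
    return t+r*((z-t[2])/r[:,2])[:,None]
def cloud(name,d):
    K,t,Rm=cal(name); v,u=np.indices(d.shape)
    r=np.stack([(u-K[0,2])/K[0,0],(v-K[1,2])/K[1,1],np.ones_like(u,float)],-1)*d[...,None]
    return r@Rm.T+t
E
python3 - <<'E'
from h import *
for n in('scene','top'):
    print(imaging.calibration(n)); shot(n,n+'0.png')
print(status.sense())
E
```

```text
{'camera_matrix': array([[486.33247634,   0.        , 281.61491448],
       [  0.        , 486.33247634, 202.65773618],
       [  0.        ,   0.        ,   1.        ]]), 'position': array([1225.86083418,  673.84711786,  800.1085964 ]), 'rotation': array([ 0.33437743,  0.82983441, -0.41830194, -0.15681225])}
{'camera_matrix': array([[483.71334951,   0.        , 279.71109986],
       [  0.        , 483.71334951, 202.51685989],
       [  0.        ,   0.        ,   1.        ]]), 'position': array([ 344.33274505,  -86.14899428, 1143.85559823]), 'rotation': array([ 0.70871182, -0.69830101,  0.07022044, -0.07191907])}
{'time_s': 0.1, 'joint_pos': array([-1.25651264,  0.6158274 , -0.01264687,  1.42472864,  0.00811752,
        1.10339745, -0.04042295]), 'joint_vel': array([-9.35291339e-04, -1.30046153e-03,  6.11043193e-04, -5.71737836e-03,
        1.96791212e-03,  1.27612167e-04,  5.44249250e-06]), 'joint_efforts': array([ 6.36370241e-04, -4.60043263e+01,  2.09949673e-01, -1.66246104e+01,
       -6.11680280e-02,  1.69287552e-02,  1.00484531e-04]), 'eef_pos': array([217.0002097 , 611.99636564, 234.59702481]), 'eef_rot': array([ 1.69531375e-01,  9.85524113e-01, -1.14073211e-03, -1.82718491e-04]), 'ft_force': array([-0.15396893, -0.3430776 ,  0.4354618 ]), 'ft_torque': array([ 0.02067805, -0.03137986, -0.0310438 ]), 'grip_force': 0.0, 'gripper_width': 1.002623226203274}
```

View pics/scene0.png

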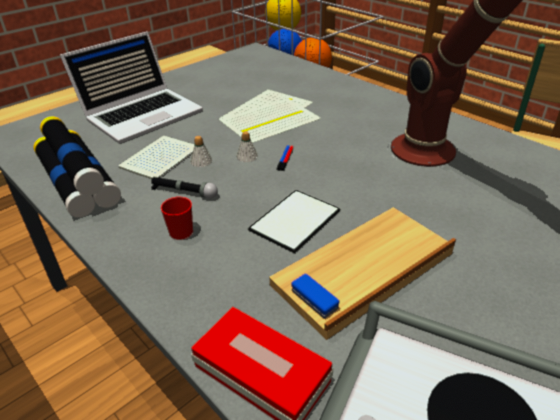

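View pics/top0.png

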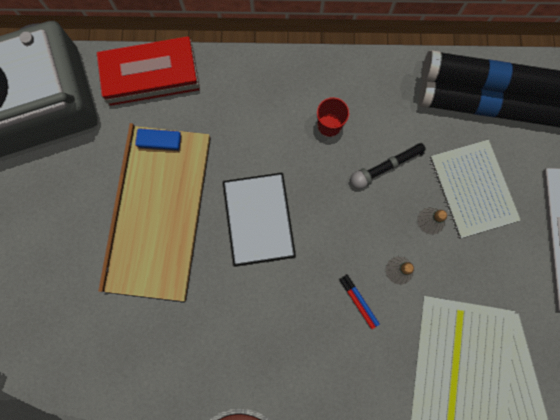

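Scene: the board (top view corners about (223,181),(283,174),(295,257),(233,265)) lies to the right of the riser. The rail runs (133,125)-(101,290), the riser's front edge (210,133)-(185,300). The eraser is at (158,140), and nothing stands between board and riser. Next I measure both from colour and depth.

```bash
cat > m.py <<'E'
from h import *
p,d=shot('top'); hsv=cv2.cvtColor(p,cv2.COLOR_RGB2HSV); C=cloud('top',d)
def big(m):
    m=cv2.morphologyEx(m.astype(np.uint8),cv2.MORPH_OPEN,np.ones((3,3)))
    c,_=cv2.findContours(m,0,2); return max(c,key=cv2.contourArea)
# board white face: size 140x200 + rim
roi=np.zeros(d.shape,bool); roi[160:280,190:310]=1
w=big((hsv[...,1]<40)&(hsv[...,2]>140)&roi)
r=cv2.minAreaRect(onplane('top',w[:,0],10)[:,:2].astype(np.float32)); print('white',r)
# wood: hue 10-30
roi=np.zeros(d.shape,bool); roi[110:310,90:225]=1
wd=big((hsv[...,0]>10)&(hsv[...,0]<30)&(hsv[...,1]>70)&(hsv[...,2]>90)&roi)
r=cv2.minAreaRect(onplane('top',wd[:,0],28)[:,:2].astype(np.float32)); print('wood',r,cv2.boxPoints(r))
for u,v in((160,220),(190,200),(258,220),(217,230),(118,210),(158,140)): print((u,v),C[v,u].round(1))
E
python3 m.py
```

```text
white ((537.6474609375, -30.64177703857422), (193.90966796875, 134.38735961914062), 9.259603500366211)
wood ((549.8056030273438, 203.02389526367188), (184.1707000732422, 400.12335205078125), 84.26258850097656) [[341.5404  131.3999 ]
 [739.65936  91.39978]
 [758.0708  274.6479 ]
 [359.95184 314.648  ]]
(160, 220) [526.9 198.4  24.3]
(190, 200) [575.4 130.1  26.4]
(258, 220) [532.7 -30.7   9.7]
(217, 230) [508.2  66.5   3.4]
(118, 210) [547.5 295.7  33.6]
(158, 140) [712.6 207.4  56. ]
```

```bash
cat >> h.py <<'E'
LIP=np.array([540.6,111.4,28.]); YAW=84.26
def Rt(yaw,tilt):  # tool x = push dir, z down, tilt = tips forward
    c,s=np.cos(np.radians(yaw)),np.sin(np.radians(yaw))
    return R.from_matrix(np.array([[c,s,0],[s,-c,0],[0,0,-1]]).T)*R.from_rotvec([0,tilt,0],degrees=True)
def rz(yaw): c,s=np.cos(np.radians(yaw)),np.sin(np.radians(yaw)); return np.array([[c,-s,0],[s,c,0],[0,0,1]])
def to_riser(P): return (np.asarray(P)-LIP)@rz(YAW)
def from_riser(q): return rz(YAW)@np.asarray(q,float)+LIP
def go(pos,yaw,tilt,s=None):
    s=s or status.sense(); r=R.from_quat(s['eef_rot'])
    t=r.inv().apply(np.asarray(pos)-s['eef_pos']); w=(r.inv()*Rt(yaw,tilt)).as_rotvec(degrees=True)
    print('T',t.round(1).tolist(),'W',w.round(1).tolist(),'n',max(np.linalg.norm(t)/50,np.linalg.norm(w)/8.59).round(1))
def st():
    s=status.sense(); r=R.from_quat(s['eef_rot']).as_matrix()
    print(s['time_s'],'riser',to_riser(s['eef_pos']).round(1),'z',s['eef_pos'][2].round(1),'F',(s['ft_force']@rz(YAW)).round(2),
     'yaw',np.degrees(np.arctan2(r[1,0],r[0,0])).round(1),'tilt',np.degrees(np.arctan2(-(r[2,0]),-r[2,2])).round(1),'g',s['gripper_width'].round(2))
E
python3 - <<'E'
from h import *
st(); go([555.7,-141.7,100],99.26,0)
E
```

```text
Traceback (most recent call last):
  File "h.py", line 34, in st
    'yaw',np.degrees(np.arctan2(r[1,0],r[0,0])).round(1),'tilt',np.degrees(np.arctan2(-(r[2,0]),-r[2,2])).round(1),'g',s['gripper_width'].round(2))
                                                                                                                       ^^^^^^^^^^^^^^^^^^^^^^^^
AttributeError: 'float' object has no attribute 'round'
```

```bash
sed -i "s/s\['gripper_width'\].round(2)/round(s['gripper_width'],2)/; s/arctan2(-(r\[2,0\]),/arctan2(r[2,0],/" h.py
python3 - <<'E'
from h import *
st(); go([555.7,-141.7,100],99.26,0); go([555.7,-141.7,220],99.26,0)
E
```

```text
0.15 riser [465.8 372.  206.8] z 234.8 F [ 0.23 -0.48  0.99] yaw 160.5 tilt -0.0 g 1.0
T [-571.1, -597.1, 135.9] W [-0.1, 0.1, 61.2] n 16.7
T [-571.1, -597.3, 15.9] W [-0.1, 0.1, 61.2] n 16.5
```

```bash
python3 -m jog '{"gripper":[-1,-1,-1,-1,-1,-1,-1,-1,-1,-1,-1,-1,-1,-1,-1,-1,-1,-1,-1,-1],"translation":[[-571,-597,16],[-571,-597,16],[-571,-597,16],[-571,-597,16],[-571,-597,16],[-571,-597,16],[-571,-597,16],[-571,-597,16],[-571,-597,16],[-571,-597,16],[-571,-597,16],[-571,-597,16],[-571,-597,16],[-571,-597,16],[-571,-597,16],[-571,-597,16],[-571,-597,16],[-571,-597,16],[-571,-597,16],[-571,-597,16]],"twist":[[0,0,61],[0,0,61],[0,0,61],[0,0,61],[0,0,61],[0,0,61],[0,0,61],[0,0,61],[0,0,61],[0,0,61],[0,0,61],[0,0,61],[0,0,61],[0,0,61],[0,0,61],[0,0,61],[0,0,61],[0,0,61],[0,0,61],[0,0,61]]}' 20
python3 - <<'E'
from h import *
st(); go([555.7,-141.7,22],99.26,8)
E
```

```text
time_s: 2.15
eef_pos: [555.5, -138.9, 219.3]
eef_rot: [0.645, 0.764, 0.0, -0.001]
ft_force: [-0.3, -0.7, -0.2]
gripper_width: 1.001
grip_force: 0.0
2.15 riser [-247.5  -39.9  191.3] z 219.3 F [-0.73  0.27 -0.19] yaw 99.6 tilt 0.1 g 1.0
T [-3.2, -0.2, 197.3] W [-0.1, 7.9, 0.4] n 3.9
```

```bash
python3 -m jog '{"gripper":[-1,-1,-1,-1,-1,-1,-1],"translation":[[-3,0,50],[-3,0,100],[-3,0,150],[-3,0,180],[-3,0,194],[-3,0,197],[-3,0,197]],"twist":[[0,0,0.4],[0,2,0.4],[0,4,0.4],[0,6,0.4],[0,8,0.4],[0,8,0.4],[0,8,0.4]]}'
python3 - <<'E'
from h import *
st(); shot('scene','s1.png')
s=status.sense()
c0=np.array([537.6,-30.6]) # rigid motion of board: centre riser x from -141.6 to -75, yaw 99.26->84.26
for f,g in ((0,0),(.3,.5),(.6,1),(.85,1),(1,1)):
    c=from_riser([-141.6+66.6*f,-11+3*f,0]); yaw=99.26-15*g
    e=c-(75+7.5)*np.array([np.cos(np.radians(yaw)),np.sin(np.radians(yaw)),0]); e[2]=19.5
    go(e,yaw,8)
E
```

```text
time_s: 2.85
eef_pos: [556.5, -142.6, 22.8]
eef_rot: [0.647, 0.759, 0.045, -0.053]
ft_force: [0.3, -0.2, -0.1]
gripper_width: 0.997
grip_force: 0.0
2.85 riser [-251.1  -41.2   -5.2] z 22.8 F [-0.2  -0.33 -0.09] yaw 99.2 tilt 8.0 g 1.0
T [30.3, -1.4, 8.4] W [0.1, 0.0, -0.1] n 0.6
T [50.4, -7.9, 11.2] W [-1.0, 0.0, 7.4] n 1.0
T [71.8, -14.2, 14.2] W [-2.0, 0.0, 14.8] n 1.7
T [87.9, -10.6, 16.4] W [-2.0, 0.0, 14.8] n 1.8
T [97.6, -8.5, 17.8] W [-2.0, 0.0, 14.8] n 2.0
```

View pics/s1.png

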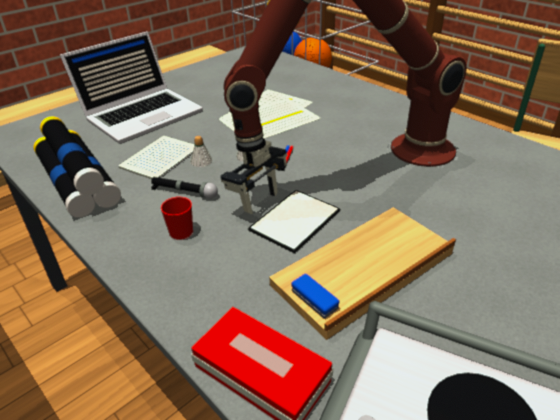

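The hand is just behind the board's near edge (fingers at about (250,205)) and clear of the mic and cup. I push now.

```bash
python3 -m jog '{"gripper":[-1,-1,-1,-1,-1,-1,-1,-1,-1,-1,-1,-1,-1,-1,-1,-1,-1,-1],"translation":[[10,0,5],[18,-0.5,7],[24,-1,8],[29,-1.4,8.4],[33,-2.5,9],[37,-4,9.5],[42,-5.5,10],[46,-7,10.6],[50,-8,11.2],[55,-9.5,11.9],[59,-10.7,12.5],[64,-12,13.1],[68,-13,13.7],[72,-14.2,14.2],[76,-13.3,14.8],[80,-12.4,15.3],[83,-11.5,15.8],[85,-11,16]],"twist":[[0,0,0],[0,0,0],[0,0,0],[0,0,0],[-0.2,0,1.5],[-0.4,0,3],[-0.6,0,4.5],[-0.8,0,6],[-1,0,7.4],[-1.2,0,9],[-1.4,0,10.5],[-1.6,0,12],[-1.8,0,13.5],[-2,0,14.8],[-2,0,14.8],[-2,0,14.8],[-2,0,14.8],[-2,0,14.8]]}'
cat > b.py <<'E'
from h import *
st()
p,d=shot('top'); hsv=cv2.cvtColor(p,cv2.COLOR_RGB2HSV)
m=((hsv[...,1]<40)&(hsv[...,2]>140)).astype(np.uint8); m[:150]=0;m[290:]=0;m[:,:180]=0;m[:,310:]=0
c=max(cv2.findContours(m,0,2)[0],key=cv2.contourArea)
r=cv2.minAreaRect(onplane('top',c[:,0],10)[:,:2].astype(np.float32)); print(r, 'riser',to_riser([*r[0],10]).round(1))
E
python3 b.py
```

```text
time_s: 4.7
eef_pos: [531.9, -59.8, 18.6]
eef_rot: [0.74, 0.669, 0.051, -0.047]
ft_force: [0.7, -1.0, 0.4]
gripper_width: 1.002
grip_force: 0.7
4.7 riser [-171.2   -8.5   -9.4] z 18.6 F [-0.94 -0.84  0.4 ] yaw 84.1 tilt 8.0 g 1.0
((583.7869873046875, 27.512012481689453), (122.12462615966797, 111.54839324951172), 84.1268310546875) riser [-79.1 -51.4 -18. ]
```

```bash
python3 -m jog '{"gripper":[-1,-1,-1,-1,-1],"translation":[[3,0,0.4],[6,0,0.8],[8,0,1.1],[10,0,1.4],[10,0,1.4]],"twist":[[0,0,0],[0,0,0],[0,0,0],[0,0,0],[0,0,0]]}' | sed -n 2,4p
python3 -c "from h import *;st()"
python3 -m jog '{"gripper":[-1,-1,-1],"translation":[[2,0,0.3],[3,0,0.4],[3,0,0.4]],"twist":[[0,0,0],[0,0,0],[0,0,0]]}' >/dev/null
python3 -c "from h import *;st()"
python3 -m jog '{"gripper":[-1,-1],"translation":[[2,0,0.3],[2,0,0.3]],"twist":[[0,0,0],[0,0,0]]}' >/dev/null
python3 -c "from h import *;st()"
```

```text
eef_pos: [532.9, -49.6, 18.6]
eef_rot: [0.74, 0.669, 0.051, -0.048]
ft_force: [0.7, -1.8, -0.2]
5.25 riser [-160.9   -8.4   -9.4] z 18.6 F [-1.74 -0.89 -0.18] yaw 84.2 tilt 8.0 g 1.0
5.55 riser [-159.3   -8.7   -9.3] z 18.7 F [-2.17 -0.58 -0.66] yaw 84.1 tilt 7.9 g 1.0
5.75 riser [-159.1   -8.9   -9.2] z 18.8 F [-5.78 -0.2   0.96] yaw 84.1 tilt 7.8 g 1.0
```

```bash
cat > arc.py <<'E'
import numpy as np,sys
a0,a1,n,C0,C1,tau=map(float,sys.argv[1:7])   # deg, n rows, compress now->end, tool tilt
t=np.radians(tau); f=lambda th,C:np.array([-140*np.cos(th)+C*np.cos(th),140*np.sin(th)-C*np.sin(th)])
p0=f(np.radians(a0),C0)
for i in range(1,int(n)+1):
    s=i/n; d=f(np.radians(a0+(a1-a0)*s),C0+(C1-C0)*s)-p0
    print(round(a0+(a1-a0)*s,1),(d@[np.cos(t),np.sin(t)]).round(1),(d@[np.sin(t),-np.cos(t)]).round(1))
E
python3 arc.py 0 12 6 3 4.5 8
```

```text
2.0 1.0 -4.7
4.0 2.1 -9.3
6.0 3.5 -13.9
8.0 4.9 -18.4
10.0 6.6 -22.9
12.0 8.3 -27.3
```

```bash
python3 -m jog '{"gripper":[-1,-1,-1,-1,-1],"translation":[[1.5,0,0],[1.5,0,0],[1.8,0,-2.5],[2.3,0,-5],[2.3,0,-5.5]],"twist":[[0,0,0],[0,0,0],[0,0,0],[0,0,0],[0,0,0]]}' >/dev/null
python3 - <<'E'
from h import *
st(); p,d=shot('scene'); cv2.imwrite('pics/s2.png',cv2.resize(p[150:330,200:440,::-1],(720,540)))
E
```

```text
6.25 riser [-158.9   -8.9   -3.6] z 24.4 F [-7.5  0.  -1. ] yaw 84.1 tilt 7.7 g 1.0
```

View pics/s2.png

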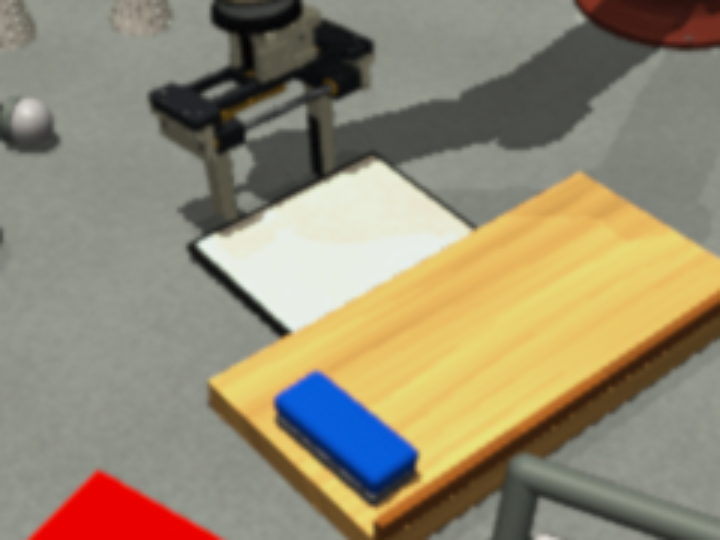

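The board lies flush along the riser's front, with both fingers (230,210) and (325,170) on its near rim. Fz suggests that the edge is lifting, so I continue the arc.

```bash
python3 arc.py 2.3 20 9 4.5 4.5 8; cat > tilt.py <<'E'
from h import *
st(); _,d=shot('top'); P=to_riser(cloud('top',d).reshape(-1,3)); P[:,2]+=28
m=(abs(P[:,1]+10)<35)&(P[:,0]>-130)&(P[:,0]<-20)&(P[:,2]>-5)
Q=P[m]; 
for a in range(-130,-20,20):
    q=Q[(Q[:,0]>=a)&(Q[:,0]<a+20)]; print(a,len(q),np.median(q[:,2]).round(1) if len(q) else '')
q=Q[(Q[:,0]<-30)&(Q[:,0]>-90)]; k=np.polyfit(q[:,0],q[:,2],1); print('theta',np.degrees(np.arctan(-k[0])).round(1))
E
python3 tilt.py
```

```text
4.3 0.9 -4.6
6.2 2.0 -9.1
8.2 3.2 -13.6
10.2 4.6 -18.0
12.1 6.1 -22.4
14.1 7.8 -26.8
16.1 9.6 -31.0
18.0 11.6 -35.2
20.0 13.7 -39.4
6.3 riser [-158.9   -8.9   -3.6] z 24.4 F [-7.69 -0.32 -1.68] yaw 84.1 tilt 7.7 g 1.0
-130 0 
-110 0 
-90 14 12.3
-70 68 12.8
-50 137 11.7
-30 97 10.8
theta 2.2
```

Theta is 2.2°, as planned, so the lift is working.

```bash
python3 -m jog '{"gripper":[-1,-1,-1,-1,-1,-1],"translation":[[0.9,0,-4.6],[2,0,-9.1],[3.2,0,-13.6],[4.6,0,-18],[6.1,0,-22.4],[6.1,0,-22.4]],"twist":[[0,0,0],[0,0,0],[0,0,0],[0,0,0],[0,0,0],[0,0,0]]}' >/dev/null
python3 tilt.py;python3 arc.py 12 40 12 4.5 4 8
```

```text
6.95 riser [-156.3   -8.9   19.9] z 47.9 F [-9.15  0.62  0.26] yaw 84.1 tilt 7.6 g 1.0
-130 0 
-110 0 
-90 16 25.4
-70 80 21.9
-50 142 17.8
-30 102 15.1
theta 10.8
14.3 2.0 -5.2
16.7 4.1 -10.2
19.0 6.5 -15.2
21.3 9.1 -20.1
23.7 11.8 -24.9
26.0 14.8 -29.6
28.3 17.9 -34.1
30.7 21.3 -38.5
33.0 24.8 -42.8
35.3 28.5 -46.9
37.7 32.3 -50.9
40.0 36.3 -54.7
```

```bash
python3 -m jog '{"gripper":[-1,-1,-1,-1,-1,-1,-1],"translation":[[2,0,-5.2],[4,0,-10.2],[6.3,0,-15.2],[8.8,0,-20.1],[11.4,0,-24.9],[14.3,0,-29.6],[14.3,0,-29.6]],"twist":[[0,0,0],[0,0,0],[0,0,0],[0,0,0],[0,0,0],[0,0,0],[0,0,0]]}' >/dev/null
python3 tilt.py;python3 arc.py 25 50 11 4 3.5 8
```

```text
7.7 riser [-146.1   -9.2   51.6] z 79.6 F [-7.64  0.36  2.46] yaw 84.0 tilt 7.7 g 1.0
-130 0 
-110 0 
-90 0 
-70 35 33.6
-50 112 26.4
-30 80 20.2
theta 23.3
27.3 3.0 -4.5
29.5 6.2 -8.9
31.8 9.5 -13.1
34.1 13.0 -17.2
36.4 16.7 -21.2
38.6 20.5 -25.0
40.9 24.5 -28.7
43.2 28.6 -32.2
45.5 32.8 -35.5
47.7 37.2 -38.7
50.0 41.7 -41.7
```

```bash
python3 -m jog '{"gripper":[-1,-1,-1,-1,-1,-1,-1,-1,-1,-1],"translation":[[3,0,-4.5],[6.2,0,-8.9],[9.5,0,-13.1],[13,0,-17.2],[16.5,0,-21.2],[20.2,0,-25],[24,0,-28.7],[28,0,-32.2],[32.2,0,-35.5],[32.2,0,-35.5]],"twist":[[0,0,0],[0,0,0],[0,0,0],[0,0,0],[0,0,0],[0,0,0],[0,0,0],[0,0,0],[0,0,0],[0,0,0]]}' >/dev/null
python3 tilt.py;python3 arc.py 44 66 11 3.5 2.5 8
```

```text
8.75 riser [-118.7   -9.4   91.8] z 119.8 F [-7.95  0.29  5.82] yaw 84.0 tilt 7.7 g 1.0
-130 203 488.1
-110 5 433.0
-90 0 
-70 0 
-50 0 
-30 0 
46.0 3.8 -2.9
48.0 7.6 -5.8
50.0 11.6 -8.4
52.0 15.6 -11.0
54.0 19.7 -13.4
56.0 24.0 -15.6
58.0 28.3 -17.7
60.0 32.6 -19.7
62.0 37.1 -21.5
64.0 41.6 -23.1
66.0 46.1 -24.6Traceback (most recent call last):
  File "tilt.py", line 7, in <module>
    q=Q[(Q[:,0]<-30)&(Q[:,0]>-90)]; k=np.polyfit(q[:,0],q[:,2],1); print('theta',np.degrees(np.arctan(-k[0])).round(1))
                                      ~~~~~~~~~~^^^^^^^^^^^^^^^^^
    raise TypeError("expected non-empty vector for x")
TypeError: expected non-empty vector for x
```

```bash
python3 -m jog '{"gripper":[-1,-1,-1,-1,-1,-1,-1,-1,-1,-1],"translation":[[3.8,0,-2.9],[7.6,0,-5.8],[11.4,0,-8.3],[15.2,0,-10.8],[19,0,-13],[23,0,-15.1],[27.2,0,-17],[31.4,0,-18.8],[35.6,0,-20.4],[35.6,0,-20.4]],"twist":[[0,0,0],[0,0,0],[0,0,0],[0,0,0],[0,0,0],[0,0,0],[0,0,0],[0,0,0],[0,0,0],[0,0,0]]}' >/dev/null
python3 - <<'E'
from h import *
st(); p,d=shot('scene'); cv2.imwrite('pics/s3.png',cv2.resize(p[120:320,200:460,::-1],(728,560)))
E
```

```text
9.8 riser [-85.7  -9.6 117.8] z 145.8 F [-7.57  1.08 10.65] yaw 84.1 tilt 7.8 g 1.0
```

View pics/s3.png

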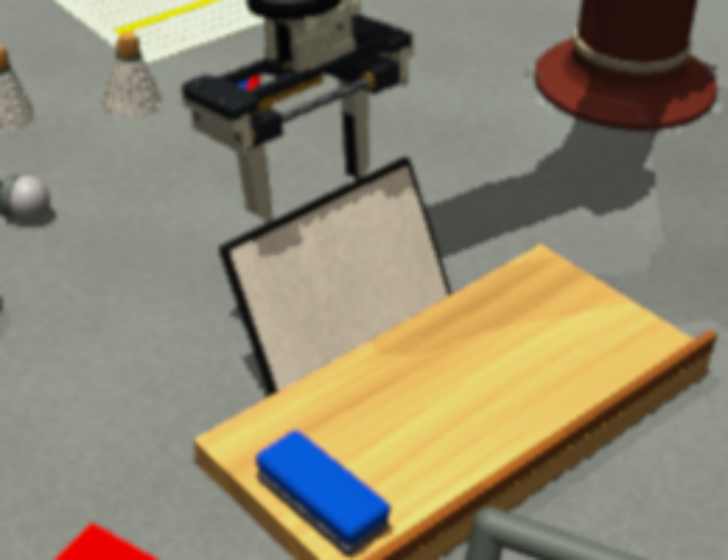

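```bash
python3 arc.py 62 80 10 6 1.5 7.8
```

```text
63.8 3.8 -1.8
65.6 7.7 -3.5
67.4 11.7 -5.1
69.2 15.7 -6.6
71.0 19.8 -7.9
72.8 23.9 -9.1
74.6 28.1 -10.2
76.4 32.4 -11.1
78.2 36.6 -12.0
80.0 41.0 -12.6
```

```bash
python3 -m jog '{"gripper":[-1,-1,-1,-1,-1,-1],"translation":[[3.4,0,-3],[7.3,0,-5],[11.3,0,-6.6],[15.3,0,-8.1],[19.4,0,-9.4],[19.4,0,-9.4]],"twist":[[0,0,0],[0,0,0],[0,0,0],[0,0,0],[0,0,0],[0,0,0]]}' >/dev/null
python3 -c "from h import *;st()"
```

```text
10.45 riser [-63.9  -9.5 128.5] z 156.5 F [-2.92  0.1   6.12] yaw 84.2 tilt 8.0 g 1.0
```

```bash
python3 arc.py 71.5 82 6 3.5 1 8; python3 -m jog '{"gripper":[-1,-1,-1,-1,-1,-1],"translation":[[3.8,0,-2.3],[7.8,0,-3.4],[11.9,0,-4.3],[16,0,-5],[20.2,0,-5.6],[20.2,0,-5.6]],"twist":[[0,0,0],[0,0,0],[0,0,0],[0,0,0],[0,0,0],[0,0,0]]}' >/dev/null
python3 - <<'E'
from h import *
st(); p,d=shot('scene'); cv2.imwrite('pics/s4.png',cv2.resize(p[120:320,200:460,::-1],(728,560)))
E
```

```text
73.2 4.0 -1.1
75.0 8.1 -2.1
76.8 12.3 -3.0
78.5 16.4 -3.7
80.2 20.6 -4.3
82.0 24.9 -4.8
11.05 riser [-44.3  -8.8 135.8] z 163.8 F [-0.3   0.31 -0.24] yaw 84.2 tilt 8.0 g 1.0
```

View pics/s4.png

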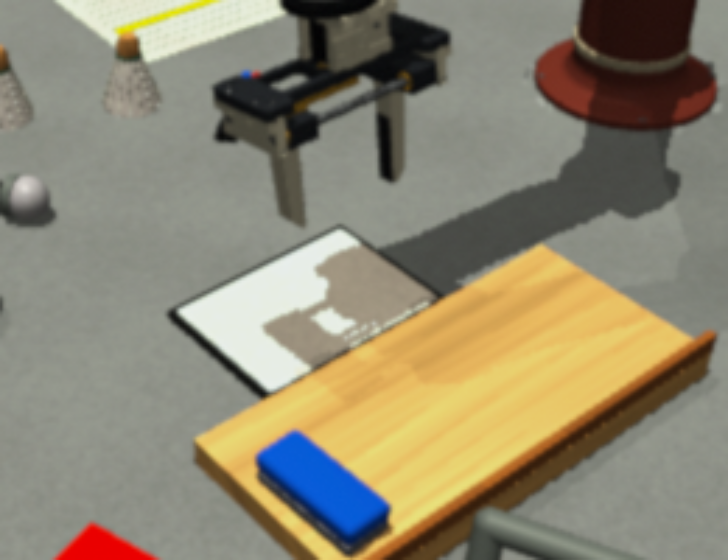

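The board slipped off the fingertip and fell back flat, still at the riser's front (corners (170,313),(340,228)), because I relieved it too far upward. I'll repeat, and slide the fingers down under the rim near 70° this time.

```bash
python3 -c "
from h import *
e=from_riser([-190,-9,0]); e[2]=150; go(e,84.2,8); e[2]=22;go(e,84.2,8)"
python3 -m jog '{"gripper":[-1,-1,-1,-1,-1],"translation":[[-40,0,-10],[-80,0,-10],[-120,0,-10],[-146,0,-8],[-146,0,-8]],"twist":[[0,0,0],[0,0,0],[0,0,0],[0,0,0],[0,0,0]]}' >/dev/null
python3 b.py
python3 -c "
from h import *
e=from_riser([-190,-9,0]); e[2]=21; go(e,84.2,8)"
```

```text
T [-145.6, 0.3, -6.5] W [-0.1, 0.0, -0.0] n 2.9
T [-163.4, 0.6, 120.3] W [-0.1, 0.0, -0.0] n 4.1
11.6 riser [-197.1   -8.   123. ] z 151.0 F [ 0.38 -0.33  0.15] yaw 83.6 tilt 7.8 g 1.0
((542.0601806640625, 26.944015502929688), (135.17837524414062, 195.19052124023438), 84.31085205078125) riser [-83.9  -9.9 -18. ]
T [-14.3, 1.0, 129.5] W [-0.1, 0.1, -0.4] n 2.6
```

```bash
python3 -m jog '{"gripper":[-1,-1,-1,-1,-1,-1],"translation":[[-10,0,45],[-14,0,90],[-14,0,120],[-14,0,128],[-14,0,130],[-14,0,130]],"twist":[[0,0,0],[0,0,0],[0,0,0],[0,0,0],[0,0,0],[0,0,0]]}' >/dev/null
python3 -c "
from h import *
st()
e=from_riser([-162,-9,0]); e[2]=18.8; go(e,84.2,8)"
```

```text
12.25 riser [-186.6   -9.5   -6.1] z 21.9 F [0.21 0.15 0.24] yaw 84.2 tilt 8.0 g 1.0
T [23.9, -0.5, 6.5] W [0.0, 0.0, -0.0] n 0.5
```

```bash
python3 -m jog '{"gripper":[-1,-1,-1,-1,-1,-1,-1,-1],"translation":[[4,0,3.4],[8,0,4.3],[12,0,4.8],[16,0,5.4],[20,0,6],[23,0,6.4],[25.5,0,6.8],[25.5,0,6.8]],"twist":[[0,0,0],[0,0,0],[0,0,0],[0,0,0],[0,0,0],[0,0,0],[0,0,0],[0,0,0]]}' >/dev/null
python3 -c "from h import *;st()"
python3 -m jog '{"gripper":[-1,-1,-1],"translation":[[2.5,0,0.3],[4,0,0.5],[4,0,0.5]],"twist":[[0,0,0],[0,0,0],[0,0,0]]}' >/dev/null
python3 -c "from h import *;st()"
```

```text
13.05 riser [-162.1   -9.4   -9.8] z 18.2 F [-4.22  0.13  4.91] yaw 84.1 tilt 7.9 g 1.0
13.35 riser [-159.3   -9.5   -9.8] z 18.2 F [-5.85 -0.03  4.68] yaw 84.0 tilt 7.8 g 1.01
```

```bash
python3 -m jog '{"gripper":[-1,-1,-1],"translation":[[0,0,-1.2],[2,0,-1.2],[2,0,-1.2]],"twist":[[0,0,0],[0,0,0],[0,0,0]]}' >/dev/null
python3 -c "from h import *;st()"
```

```text
13.65 riser [-158.9  -10.    -9.2] z 18.8 F [-7.78 -2.05 -1.98] yaw 84.1 tilt 7.6 g 1.0
```

```bash
python3 -m jog '{"gripper":[-1,-1,-1,-1,-1,-1,-1,-1],"translation":[[0.4,0,-2.7],[0.8,0,-5.3],[1.7,0,-9.9],[2.8,0,-14.4],[4,0,-18.9],[5.4,0,-23.3],[6.7,0,-27.7],[6.7,0,-27.7]],"twist":[[0,0,0],[0,0,0],[0,0,0],[0,0,0],[0,0,0],[0,0,0],[0,0,0],[0,0,0]]}' >/dev/null
python3 tilt.py
```

```text
14.45 riser [-156.2  -10.    19.8] z 47.8 F [-7.91 -1.79  0.84] yaw 84.1 tilt 7.6 g 1.0
-130 0 
-110 0 
-90 5 24.3
-70 60 21.6
-50 120 18.0
-30 86 15.3
theta 11.1
```

```bash
python3 arc.py 11.5 44 14 4.5 2.5 7.7
```

```text
13.8 1.8 -5.2
16.1 3.8 -10.3
18.5 6.0 -15.4
20.8 8.4 -20.3
23.1 11.0 -25.2
25.4 13.8 -30.0
27.8 16.8 -34.6
30.1 20.0 -39.1
32.4 23.3 -43.5
34.7 26.9 -47.8
37.0 30.6 -51.9
39.4 34.5 -55.9
41.7 38.5 -59.7
44.0 42.7 -63.3
```

```bash
python3 -m jog '{"gripper":[-1,-1,-1,-1,-1,-1,-1,-1,-1,-1,-1,-1,-1,-1,-1],"translation":[[1.8,0,-5.2],[3.8,0,-10.3],[6,0,-15.4],[8.4,0,-20.3],[11,0,-25.2],[13.8,0,-30],[16.8,0,-34.6],[20,0,-39.1],[23.3,0,-43.5],[26.9,0,-47.8],[30.6,0,-51.9],[34.5,0,-55.9],[38.5,0,-59.7],[42.7,0,-63.3],[42.7,0,-63.3]],"twist":[[0,0,0],[0,0,0],[0,0,0],[0,0,0],[0,0,0],[0,0,0],[0,0,0],[0,0,0],[0,0,0],[0,0,0],[0,0,0],[0,0,0],[0,0,0],[0,0,0],[0,0,0]]}' >/dev/null
python3 -c "from h import *;st()"; python3 arc.py 44 64 9 4 2 7.7
```

```text
16.0 riser [-121.1   -9.5   89. ] z 117.0 F [-6.05  0.06  5.24] yaw 84.1 tilt 7.8 g 1.0
46.2 4.1 -3.4
48.4 8.3 -6.6
50.7 12.6 -9.6
52.9 17.1 -12.5
55.1 21.6 -15.2
57.3 26.3 -17.8
59.6 31.1 -20.1
61.8 36.0 -22.3
64.0 41.0 -24.3
```

```bash
python3 -m jog '{"gripper":[-1,-1,-1,-1,-1,-1,-1,-1,-1,-1],"translation":[[4.1,0,-3.4],[8.3,0,-6.6],[12.6,0,-9.6],[17.1,0,-12.5],[21.6,0,-15.2],[26.3,0,-17.8],[31.1,0,-20.1],[36,0,-22.3],[41,0,-24.3],[41,0,-24.3]],"twist":[[0,0,0],[0,0,0],[0,0,0],[0,0,0],[0,0,0],[0,0,0],[0,0,0],[0,0,0],[0,0,0],[0,0,0]]}' >/dev/null
python3 -c "from h import *;st()"
```

```text
17.0 riser [-82.   -9.5 119.2] z 147.2 F [-4.32  0.32  8.68] yaw 84.2 tilt 7.9 g 1.0
```

```bash
sed -i 's/140/143.2/g' arc.py; python3 arc.py 62 80 8 4 3.5 7.9
```

```text
64.2 5.1 -1.8
66.5 10.4 -3.5
68.8 15.7 -4.9
71.0 21.0 -6.1
73.2 26.4 -7.1
75.5 31.8 -7.9
77.8 37.2 -8.5
80.0 42.7 -8.9
```

```bash
python3 -m jog '{"gripper":[-1,-1,-1,-1,-1,-1],"translation":[[5.1,0,-1.8],[10.4,0,-3.5],[15.7,0,-4.9],[21,0,-6.1],[26.4,0,-7.1],[26.4,0,-7.1]],"twist":[[0,0,0],[0,0,0],[0,0,0],[0,0,0],[0,0,0],[0,0,0]]}' >/dev/null
python3 -c "from h import *;st()";python3 arc.py 73 98 13 4 4 7.9
```

```text
17.6 riser [-55.1  -9.6 130. ] z 158.0 F [-2.63 -0.52  7.92] yaw 84.2 tilt 8.1 g 1.0
74.9 4.6 -0.7
76.8 9.3 -1.2
78.8 13.9 -1.5
80.7 18.6 -1.7
82.6 23.3 -1.7
84.5 27.9 -1.6
86.5 32.6 -1.3
88.4 37.3 -0.9
90.3 41.9 -0.3
92.2 46.5 0.4
94.2 51.1 1.3
96.1 55.6 2.4
98.0 60.2 3.6
```

```bash
python3 -m jog '{"gripper":[-1,-1,-1,-1,-1,-1],"translation":[[4.6,0,-0.7],[9.3,0,-1.2],[13.9,0,-1.4],[18.6,0,-1.5],[23.3,0,-1.5],[23.3,0,-1.5]],"twist":[[0,0,0],[0,0,0],[0,0,0],[0,0,0],[0,0,0],[0,0,0]]}' >/dev/null
python3 - <<'E'
from h import *
st(); p,d=shot('scene'); cv2.imwrite('pics/s5.png',cv2.resize(p[120:320,200:460,::-1],(728,560)))
E
```

```text
18.2 riser [-31.2  -7.9 132.7] z 160.7 F [ 0.54  0.37 -0.72] yaw 84.3 tilt 8.1 g 1.0
```

View pics/s5.png

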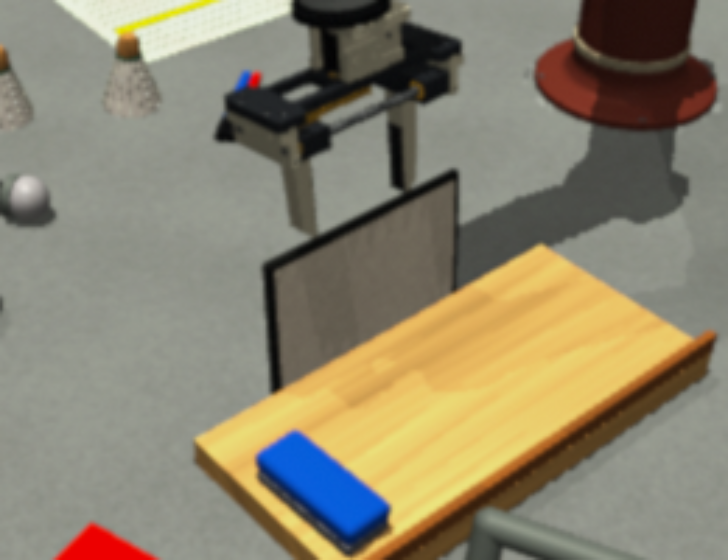

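The board now stands practically vertical against the riser (top edge (268,262)-(455,172)) with no finger force. I drop the fingers behind it and push it over.

```bash
python3 -m jog '{"gripper":[-1,-1,-1],"translation":[[-4,0,30],[-4,0,30],[-4,0,30]],"twist":[[0,0,0],[0,0,0],[0,0,0]]}' >/dev/null
python3 - <<'E'
from h import *
st(); p,d=shot('scene'); cv2.imwrite('pics/s6.png',cv2.resize(p[120:320,200:460,::-1],(728,560)))
E
```

```text
18.55 riser [-33.4  -8.2 102.5] z 130.5 F [-0.34 -0.1  -0.27] yaw 84.1 tilt 8.0 g 1.0
```

View pics/s6.png

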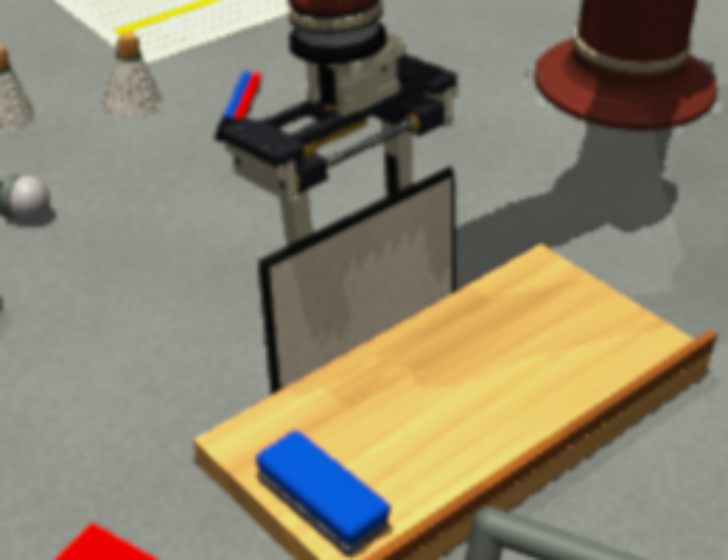

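The fingers are now behind the board, about 35 mm below its top edge, and the board is upright. I push forward level.

```bash
python3 -m jog '{"gripper":[-1,-1,-1,-1,-1,-1,-1],"translation":[[4,0,0.5],[8,0,1],[12,0,1.6],[16,0,2.2],[20,0,2.8],[24,0,3.3],[24,0,3.3]],"twist":[[0,0,0],[0,0,0],[0,0,0],[0,0,0],[0,0,0],[0,0,0],[0,0,0]]}' >/dev/null
python3 -c "from h import *;st()"
python3 -m jog '{"gripper":[-1,-1,-1,-1,-1],"translation":[[4,0,0.5],[8,0,1],[12,0,1.6],[16,0,2.2],[16,0,2.2]],"twist":[[0,0,0],[0,0,0],[0,0,0],[0,0,0],[0,0,0]]}' >/dev/null
python3 -c "from h import *;st()"
```

```text
19.3 riser [ -7.9  -8.8 103. ] z 131.0 F [-0.31 -0.41 -0.13] yaw 84.2 tilt 8.0 g 1.0
19.8 riser [  8.2  -8.9 103.1] z 131.1 F [-0.17  0.91 -0.38] yaw 84.2 tilt 8.0 g 1.0
```

```bash
python3 -m jog '{"gripper":[-1,-1,-1,-1,-1,-1],"translation":[[-20,0,-15],[-65,0,-25],[-110,0,-30],[-150,0,-30],[-170,0,-30],[-170,0,-30]],"twist":[[0,0,0],[0,0,0],[0,0,0],[0,0,0],[0,0,0],[0,0,0]]}' >/dev/null
cat > g.py <<'E'
from h import *
import sys
st(); p,d=shot('top',sys.argv[1]); hsv=cv2.cvtColor(p,cv2.COLOR_RGB2HSV); P=cloud('top',d)
g=((hsv[...,0]>40)&(hsv[...,0]<90)&(hsv[...,1]>70)).astype(np.uint8); g[:, :80]=0; g[:,320:]=0; g[:115]=0; g[310:]=0
g=cv2.morphologyEx(g,cv2.MORPH_CLOSE,np.ones((7,7)))
c=max(cv2.findContours(g,0,2)[0],key=cv2.contourArea)
r=cv2.minAreaRect(onplane('top',c[:,0],38)[:,:2].astype(np.float32)); print(r,'centre riser',to_riser([*r[0],38]).round(1))
m=np.zeros_like(g); cv2.drawContours(m,[c],-1,1,-1); m=cv2.erode(m,np.ones((7,7)))
q=to_riser(P[m>0]); q=q[(q[:,2]>-20)&(q[:,2]<60)]; A=np.c_[q[:,:2],np.ones(len(q))]; print('plane',np.linalg.lstsq(A,q[:,2],rcond=None)[0].round(3),'med z above riser',np.median(q[:,2]).round(1))
E
python3 g.py t7.png
```

```text
20.4 riser [-170.1   -8.5  109.2] z 137.2 F [ 0.05  0.59 -0.03] yaw 83.7 tilt 7.8 g 1.0
((553.333251953125, 133.32122802734375), (137.51927185058594, 197.67601013183594), 84.19856262207031) centre riser [ 23.1 -10.5  10. ]
plane [-3.000e-03 -1.000e-03  9.469e+00] med z above riser 9.4
```

View pics/t7.png

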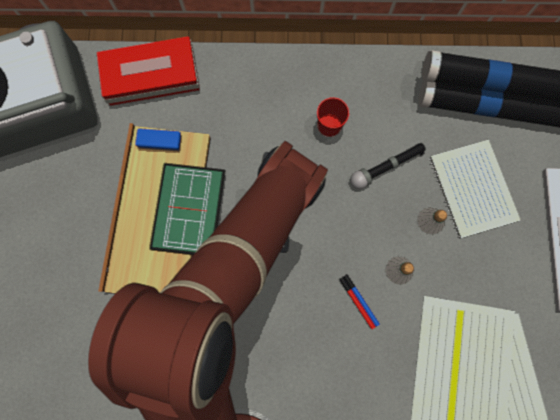

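The board landed court up and flat on the riser, square (84.2°), with its centre 23 mm behind the edge (image (187,208)); nothing else has moved. I push it home now with the tool upright.

```bash
python3 -c "
from h import *
e=from_riser([-90,-9.5,0]); e[2]=100; go(e,84.26,0); e[2]=49.5;go(e,84.26,0)"
```

```text
T [70.8, 0.5, 47.5] W [-0.1, -8.0, -0.3] n 1.7
T [63.8, 0.6, 97.6] W [-0.1, -8.0, -0.3] n 2.3
```

```bash
python3 -m jog '{"gripper":[-1,-1,-1,-1,-1,-1],"translation":[[15,0,25],[35,0,50],[50,0,75],[60,0,92],[63.8,0.6,97.6],[63.8,0.6,97.6]],"twist":[[0,-2,0],[0,-4,0],[0,-6,0],[0,-8,-0.3],[0,-8,-0.3],[0,-8,-0.3]]}' >/dev/null
python3 -c "
from h import *
st();e=from_riser([18,-9.5,0]); e[2]=49.5; go(e,84.26,0)"
```

```text
21.05 riser [-86.   -8.8  20.9] z 48.9 F [-0.12 -0.66  0.93] yaw 84.7 tilt 0.1 g 1.0
T [104.0, 1.5, -0.5] W [-0.2, -0.1, 0.4] n 2.1
```

```bash
python3 -m jog '{"gripper":[-1,-1,-1,-1,-1,-1,-1,-1,-1,-1,-1,-1,-1,-1,-1,-1,-1,-1,-1,-1],"translation":[[7,0.1,-0.5],[13,0.2,-0.5],[18,0.3,-0.5],[22,0.4,-0.5],[26,0.5,-0.5],[31,0.5,-0.5],[37,0.6,-0.5],[43,0.7,-0.5],[49,0.8,-0.5],[55,0.9,-0.5],[61,1,-0.5],[67,1,-0.5],[73,1,-0.5],[79,1,-0.5],[85,1,-0.5],[91,1,-0.5],[96,1.2,-0.5],[100,1.4,-0.5],[102,1.5,-0.5],[102,1.5,-0.5]],"twist":[[0,0,0.4],[0,0,0.4],[0,0,0.4],[0,0,0.4],[0,0,0.4],[0,0,0.4],[0,0,0.4],[0,0,0.4],[0,0,0.4],[0,0,0.4],[0,0,0.4],[0,0,0.4],[0,0,0.4],[0,0,0.4],[0,0,0.4],[0,0,0.4],[0,0,0.4],[0,0,0.4],[0,0,0.4],[0,0,0.4]]}' >/dev/null
python3 -c "from h import *;st()"
python3 -m jog '{"gripper":[-1,-1,-1,-1],"translation":[[2,0,0],[4,0,0],[5,0,0],[5,0,0]],"twist":[[0,0,0],[0,0,0],[0,0,0],[0,0,0]]}' >/dev/null
python3 -c "from h import *;st()"
```

```text
23.05 riser [ 14.2 -10.3  21.8] z 49.8 F [-1.11  0.39  0.52] yaw 84.1 tilt 0.0 g 1.0
23.45 riser [ 18.7 -10.3  21.8] z 49.8 F [-1.37  0.44  0.39] yaw 84.1 tilt 0.0 g 1.0
```

```bash
python3 -m jog '{"gripper":[-1,-1,-1,-1],"translation":[[1.5,0,0],[3,0,0],[4.5,0,0],[4.5,0,0]],"twist":[[0,0,0],[0,0,0],[0,0,0],[0,0,0]]}' >/dev/null
python3 -c "from h import *;st()"
python3 -m jog '{"gripper":[-1,-1,-1,-1],"translation":[[1.5,0,0],[3,0,0],[3,0,0],[3,0,0]],"twist":[[0,0,0],[0,0,0],[0,0,0],[0,0,0]]}' >/dev/null
python3 -c "from h import *;st()"
```

```text
23.85 riser [ 23.5 -10.4  21.8] z 49.8 F [-0.42  0.4  -0.37] yaw 84.1 tilt 0.0 g 1.0
24.25 riser [ 24.9 -10.8  21.9] z 49.9 F [-4.01 -1.27  0.29] yaw 84.0 tilt -0.1 g 1.0
```

```bash
python3 -m jog '{"gripper":[-1,-1,-1],"translation":[[1.5,0,0],[2,0,0],[2,0,0]],"twist":[[0,0,0],[0,0,0],[0,0,0]]}' >/dev/null
python3 -c "from h import *;st()"
python3 -m jog '{"gripper":[-1,-1,-1,-1,-1,-1,-1],"translation":[[-10,0,0],[-25,0,0],[-45,0,-30],[-80,0,-70],[-120,0,-90],[-150,0,-90],[-150,0,-90]],"twist":[[0,0,0],[0,0,0],[0,0,0],[0,0,0],[0,0,0],[0,0,0],[0,0,0]]}' >/dev/null
python3 g.py t8.png
```

```text
24.55 riser [ 25.1 -10.9  21.9] z 49.9 F [-7.03 -0.12  0.13] yaw 84.0 tilt -0.2 g 1.0
25.25 riser [-128.4  -10.5  113.8] z 141.8 F [-1.17 -0.09 -0.03] yaw 83.5 tilt -0.1 g 1.0
((563.1253051757812, 217.75624084472656), (137.23170471191406, 197.13031005859375), 84.27802276611328) centre riser [108.1 -11.8  10. ]
plane [-1.000e-03  1.000e-03  9.473e+00] med z above riser 9.3
```

View pics/t8.png

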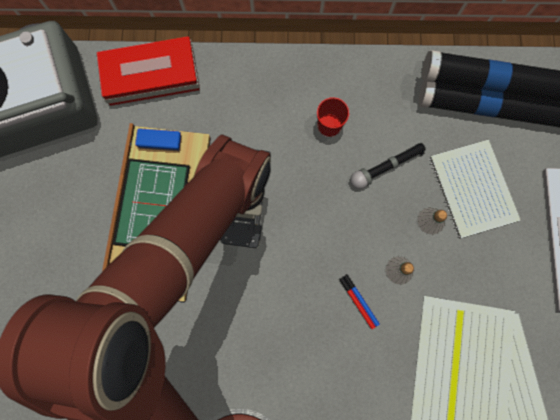

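The board lies home against the rail (centre about 108 mm behind the front edge, square to 0.02°, flat), and everything else is where it was. I let it settle, then hand in.

```bash
python3 -m jog '{"gripper":[-1,-1,-1],"translation":[[0,0,0],[0,0,0],[0,0,0]],"twist":[[0,0,0],[0,0,0],[0,0,0]]}' | head -1; python3 -c "
from workcell import manip; print(manip.sign_off())"
```

```text
time_s: 25.6
the job is handed in; nothing more can be done
None
```

The board is handed in court side up, flat and square against the back rail, its centre measured about 108 mm behind the riser's front edge; it slipped back once and went over on the second lift, and the other objects look unmoved (verdict not shown).

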